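# Check the casting, then hold the recessed cut-out reset

## Task

The drying plate's cut-out has tripped. Take the thermometer wand (the plain round-handled tool, without loop or blade) from the wooden stand and point it straight down at the middle of the round boss on the plaster casting, nose about 4 cm above it and not touching the casting, keeping still for two seconds. Then put the wand's thin nose through the round collared hole of the grey controller and press the recessed reset button fully down; finish while still gripping the wand and holding the button down, and leave the square-hole button and everything else alone.

Things in the scene. Friction and masses are not known exactly. Their poses are not given: they have to be found in the camera images.
- stand: Fixed wooden block, 200 x 70 mm and 70 mm high, origin under its centre, its x axis along its length. Three vertical 13 mm holes along its x axis at -70, 0 and +70 mm, each with one upright tool; the wand may be in any of them.
- wand_center (a point): Centre of the wand's handle. The wand stands upright in the stand: a round plastic handle 24 mm in diameter and 64 mm long, darker at its top end, and below it a straight steel nose 8 mm in diameter and 60 mm long, hidden in the hole. The flat underside of the handle rests on the stand's top; no catch, it lifts straight out. This point is on the axis, 32 mm below the top and 92 mm above the tip; z points from the tip to the top. About 90 g.
- wand_tip (a point): End of the wand's nose, on its axis, 92 mm below the handle's centre.
- wand: The wand; its origin is the tip.
- plate: Fixed aluminium drying plate 200 x 170 x 22 mm with a pale plaster casting 150 x 120 mm on it, whose flat top is 56 mm above the table. It carries one round boss and one flat rectangular pad (50 x 70 mm). Origin under the plate's centre.
- boss (a point): Centre of the top of the round boss (40 mm in diameter, 10 mm high) on the casting; the top is 66 mm above the table.
- controller: Fixed grey controller box, 140 (x) x 150 (y) mm, 90 mm high, origin under its centre; x points away from the robot at yaw 0. In the half of its top nearer the robot are two holes 72 mm apart: the round one (right-hand seen from the robot) with a raised collar, and a square one, 18 mm, without collar. A dial 36 mm in diameter, 16 mm high, stands in the far half behind the square hole.
- reset_mouth (a point): Centre of the mouth of the round hole, at the top of its collar (collar 32 mm outside, 22 mm inside, 6 mm high; its top is 96 mm above the table). The hole is vertical, 18 mm in diameter; the top of the reset button fills its bottom 36 mm below this point.
- mode_mouth (a point): Centre of the mouth of the square hole, 90 mm above the table. The mode button lies 30 mm below it. Do not press.
- reset (a joint): Reset button's travel in m: 0 up, 0.006 fully down (a stop). Spring: 1.5 N to start, 4.5 N at full travel; it comes back up when let go.
- mode (a joint): The square-hole button's travel in m, 0 up, 0.006 down, same spring. Do not press.
- jar: Loose closed glass jar, 64 mm across, 90 mm high; origin under its centre. Leave alone.
- flask: Loose closed plastic bottle, 60 mm across, 160 mm high; origin under its centre. Leave alone.
- figure: Loose small turned plaster figure, 64 mm across, 125 mm high; origin under its centre. Leave alone.
- spatula: Loose spatula, 200 mm long, lying on the table beyond the controller, at the left. Leave alone.
- brush: Loose brush, 200 mm long, lying on the table beside the stand. Leave alone.
- loop_tool: Loop tool: wooden handle 20 mm thick with a wire loop on top, standing in another hole of the stand, top 142 mm above the table. Origin at its lower tip. Leave alone.
- paddle_tool: Paddle tool: wooden handle 20 mm thick with a flat wooden blade on top, standing in another hole of the stand, top 144 mm above the table. Origin at its lower tip. Leave alone.
Things that resemble listed ones, but are neither listed nor needed, are in the scene too. There is more than one size of the wand; the job needs the smallest.

How it is judged (in metres and radians):
On the way, in this order (a step that is already met when the one before it is completed fails the run):
1. the wand is gripped and its tip is clear above the stand (contact force between the fingers and wand above 2 N and height (world z) of wand_tip above 0.075 m), for 0.1 s.
2. the gripped wand points straight down (within 0.25 rad) at the boss, nose within 15 mm of over its middle and 15 to 75 mm above it, still for 1 s (contact force between the fingers and wand above 2 N and horizontal distance between wand_tip and boss below 0.015 m and z of wand_tip in the frame of boss between 0.015 and 0.075 m and angle between wand_tip's own z axis and vertical below 0.25 rad and height (world z) of wand_center above 0.15 m and linear speed of wand below 0.02 m/s), for 1 s.
At the end, for the whole second after the job is handed in: Through the last second the gripper still holds the wand (over 2 N), its nose is in the round hole (within 9 mm of its axis, at least 35 mm below the mouth) and presses the reset button at least 4.5 of its 6 mm down; the mode button is up (contact force between the fingers and wand above 2 N and value of joint reset above 0.0045 m and contact force between wand and controller above 1 N and horizontal distance between wand_tip and reset_mouth below 0.009 m and z of wand_tip in the frame of reset_mouth below -0.035 m and height (world z) of wand_center above 0.12 m and value of joint mode below 0.002 m); the arm keeps its last pose, push and grip.
It fails at once if the mode button is pressed (value of joint mode above 0.002 m).
It fails at once if the wand touches the plate or casting (contact force between wand and plate above 0.5 N).
It fails at once if another thing is moved by more than 40 mm (distance of any of jar, flask, figure, spatula, brush, loop_tool, paddle_tool from where it was at the start of the episode above 0.04 m).
It also fails if it takes over 48 s, if anything falls off the work surface, if the arm or the gripper's body presses on something with over 40 N, if the wrist force passes 120 N, or if a joint passes its speed limit or range.

## Robot

A 6-joint arm with a two-finger parallel gripper is mounted at the origin on the work surface. World frame = base frame: x ahead of the robot, y to its left, z up, the work surface at z = 0. Lengths are in mm, angles in rad, forces in N, time in s.
With the tool pointing down it reaches from about 375 to 925 mm from the base axis. Payload 5.7 kg.
Tool frame: the origin (TCP) lies midway between the tips of the shut fingers; the grasp point (between the pads) lies 19 mm behind it; z points along the fingers, y is the direction in which the jaws open and shut (so a half turn about z gives the same grasp; the last joint's range is limited). The gripper opens to 85 mm and grips with 20 to 120 N. Pads are 22 mm wide; open, the fingers measure 114 mm over their backs; the gripper's body (76 mm by 85 mm) begins 54 mm behind the grasp point. The pads swing forward as they close: fully open they stand 13 mm farther back than shut.
Start: joints at [1.077, 0.359, 1.51, -0, 1.272, -0.115], TCP at [221.874, 557.436, 231.267] pointing down, gripper open.
Joint ranges: [-2.97, 2.97], [-1.01, 2.36], [0.21, 2.38], [-0.96, 4.11], [0.2, 2.71], [-2.98, 2.98]. Speed limits (rad/s): [2.39, 2.39, 3.14, 3.14, 3.14, 3.14].

## Interface

Orientations are given as a unit quaternion [x, y, z, w].
In Python, from bench import * gives the robot as it stands.
- The arm moves only by the tool carry_out, never from a script. Its argument "moves" is a list of rows, each an object of numbers: "gripper": the finger opening in cm, from 0 to 8.54; "tx", "ty", "tz": the shift along the tool's x, y, z in cm; "ax", "ay", "az": the turn, a rotation vector about the tool's x, y, z in rad. A call has exactly 8 rows; each row is the pose to reach, as a shift and turn from the pose commanded when the call began, along the tool's axes at that moment; what a row does not reach only later rows make up. A row lasts 1/8 s, in which the tool goes at most 62.5 mm and 10.7 degrees, less where a joint would pass 70% of its speed; a pose out of reach is approached as far as the arm can. A call with a gripper value outside its range is refused whole. The fingers move at their own pace and stop on an object; "force" is the grip in N (left out, the last holds). Time passes only in rows, so rows that repeat a pose let the fingers close, or fill a call up. It gives the time, the measured TCP pose, the force and the opening at its end, in the units of the state.
- read_state(): the state, without advancing time (a new reading comes with each control period).
- get_image(name): name is "side" or "top"; returns (picture, depth): 384x512x3 uint8, red, green, blue; 384x512 float32, mm along the optical axis (not along the pixel's ray), 0 where there is no reading.
- get_calibration(name): a dict with "intrinsics" (3x3 intrinsics, pixels), "T" (4x4, takes a point from camera to world coordinates). Camera axes: x right, y down, z forward; pixel columns grow to the right and rows downward; lengths in mm; the calibration is good to about 2 mm. A picture is of the moment at which its call begins. get_calibration takes no time and is no camera call.
- finish_job(): hands the job in, once; it reports no verdict.
The state is a dict: "clock": time; "joint_positions": joint angles; "joint_velocities": joint speeds; "joint_torque": joint torques, N m; "position": TCP position; "orientation": TCP orientation; "contact_force": force on the tool from outside, world axes, zero at the start; "wrist_torque": the same for the moment, N m; "gripper_width": finger opening in mm.
Only numpy, scipy, OpenCV 4.12 (cv2) and the standard library are available. Lean on these libraries where they do the work, as an engineer would, in place of code of your own. Each camera call takes 0.05 s, during which the arm holds its last target.

## Working session

There is one attempt and no reset: what is moved stays moved. The work goes in short steps, Python scripts to look and compute and a tool call to move; the robot and the scene stay as the last step left them, time stands still between calls to the robot, and variables do not carry over. Pictures are saved under pics/ and viewed, and the job is handed in when it is done.

Besides the shell and the picture viewer there is one more tool, called after "Call:" as name([rows], argument=value, ...), one row to a line, values as JSON. carry_out: Moves the arm, as the interface text tells. Its arguments: {"type":"object","properties":{"moves":{"type":"array","items":{"type":"object","properties":{"gripper":{"type":"number"},"tx":{"type":"number"},"ty":{"type":"number"},"tz":{"type":"number"},"ax":{"type":"number"},"ay":{"type":"number"},"az":{"type":"number"}}}},"force":{"type":"number"}},"required":["moves"]}

```bash
mkdir -p pics; cat > h.py <<'E'
from bench import *
import numpy as np, cv2
def grab(tag):
    for n in("side","top"):
        im,d=get_image(n); cv2.imwrite(f"pics/{tag}_{n}.png",cv2.cvtColor(im,cv2.COLOR_RGB2BGR)); np.save(f"{tag}_{n}.npy",d)
def crop(tag,n,u0,v0,u1,v1,s,out):
    im=cv2.imread(f"pics/{tag}_{n}.png")[v0:v1,u0:u1]; cv2.imwrite(f"pics/{out}.png",cv2.resize(im,None,fx=s,fy=s,interpolation=cv2.INTER_CUBIC))
def w(tag,n,u,v,d=None):
    D=np.load(f"{tag}_{n}.npy"); c=get_calibration(n); K=np.array(c["intrinsics"]); T=np.array(c["T"])
    z=D[int(round(v)),int(round(u))] if d is None else d
    p=np.linalg.inv(K)@[u,v,1]*z
    return (T@np.r_[p,1])[:3]
def wz(n,u,v,h):
    c=get_calibration(n); K=np.array(c["intrinsics"]); T=np.array(c["T"])
    r=T[:3,:3]@np.linalg.inv(K)@[u,v,1]; o=T[:3,3]; return o+r*(h-o[2])/r[2]
def proj(n,P):
    c=get_calibration(n); K=np.array(c["intrinsics"]); T=np.array(c["T"])
    p=K@(np.linalg.inv(T)@np.r_[P,1])[:3]; return p[:2]/p[2]
E
python3 - <<'E'
from h import *
grab("a"); s=read_state(); print(s)
for n in("side","top"): print(get_calibration(n))
for n in("side","top"):
    im=cv2.imread(f"pics/a_{n}.png"); cv2.imwrite(f"pics/a_{n}_big.png",cv2.resize(im,None,fx=1.5,fy=1.5))
E
```

```text
{'clock': 0.1, 'joint_positions': array([ 1.07691974e+00,  3.59430368e-01,  1.51130272e+00, -2.28180278e-07,
        1.27250490e+00, -1.15091250e-01]), 'joint_velocities': array([ 0.00030684, -0.00271668, -0.00253893, -0.00073629,  0.00061939,
       -0.00012416]), 'joint_torque': array([-5.16162788e-05, -5.28658426e+01, -2.79348511e+01, -8.98137432e-05,
        4.92232764e-03, -2.08892317e-05]), 'position': array([221.59144634, 556.93620156, 230.54737018]), 'orientation': array([ 1.88262362e-01,  9.82118428e-01, -7.84858554e-04, -2.46532297e-04]), 'contact_force': array([-0.29949546,  0.42107605, -1.2956542 ]), 'wrist_torque': array([-0.00588271,  0.03808303, -0.00146567]), 'gripper_width': 85.05002140522308}
{'intrinsics': array([[387.79508512,   0.        , 256.18212432],
       [  0.        , 387.79508512, 192.50311371],
       [  0.        ,   0.        ,   1.        ]]), 'T': array([[ 7.64329627e-01, -3.26122371e-01,  5.56277288e-01,
        -1.81388610e+02],
       [-6.44810010e-01, -3.92576091e-01,  6.55823196e-01,
        -9.70842789e+02],
       [ 4.50254768e-03, -8.59958262e-01, -5.10344506e-01,
         8.31112966e+02],
       [ 0.00000000e+00,  0.00000000e+00,  0.00000000e+00,
         1.00000000e+00]])}
{'intrinsics': array([[356.32696347,   0.        , 252.99503622],
       [  0.        , 356.32696347, 190.29961887],
       [  0.        ,   0.        ,   1.        ]]), 'T': array([[-2.88180060e-02, -9.82047102e-01,  1.86421597e-01,
         3.82548062e+02],
       [-9.99528367e-01,  3.02903203e-02,  5.05363541e-03,
        -2.83698375e+01],
       [-1.06096779e-02, -1.86188039e-01, -9.82456843e-01,
         1.36343869e+03],
       [ 0.00000000e+00,  0.00000000e+00,  0.00000000e+00,
         1.00000000e+00]])}
```

View pics/a_side_big.png

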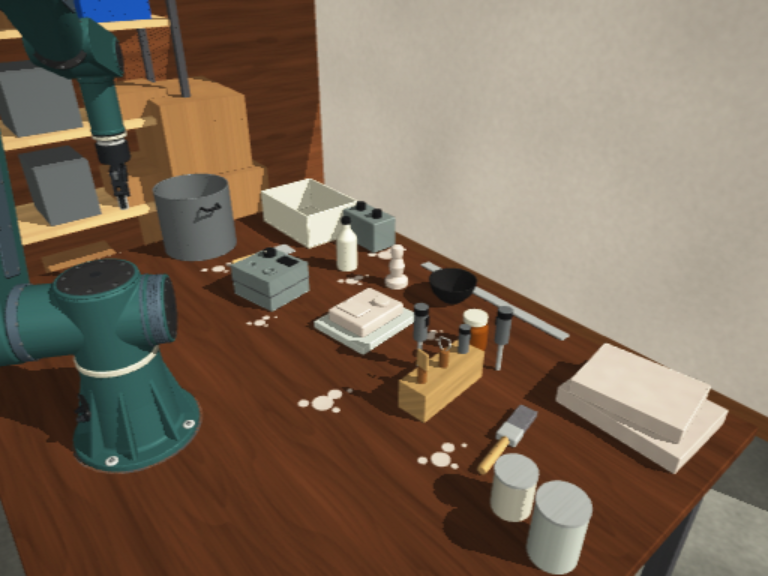

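View pics/a_top_big.png

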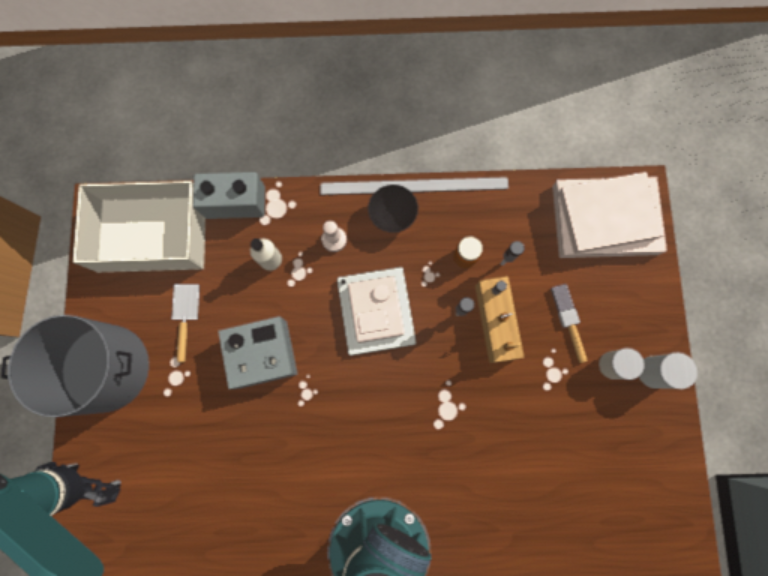

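The side picture shows three dark round-handled wands: in the stand at about (309,226) original pixels, and free-standing at (281,215) and (335,220). The free-standing ones look larger. The top picture shows the controller at (172,235), the plate at (250,207) and the stand at (334,213). I'll crop in closer.

```bash
python3 - <<'E'
from h import *
crop("a","side",255,190,365,285,7,"c1")
crop("a","top",290,150,365,250,6,"c2")
crop("a","top",140,205,205,265,10,"c3")
crop("a","top",215,170,285,245,8,"c4")
E
```

```text
(no output)
```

View pics/c1.png

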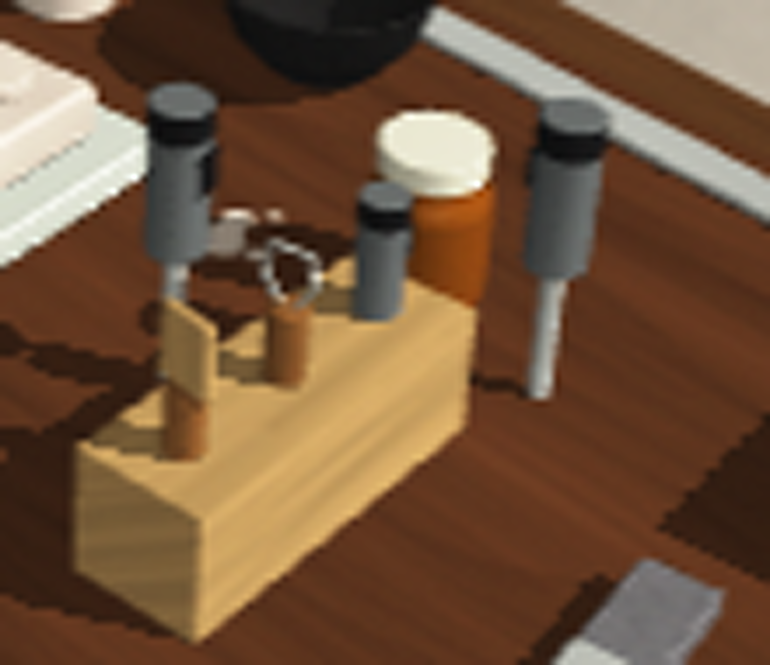

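View pics/c2.png

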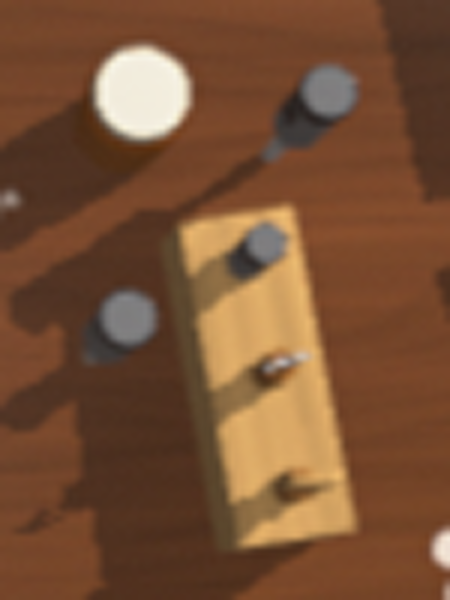

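View pics/c3.png

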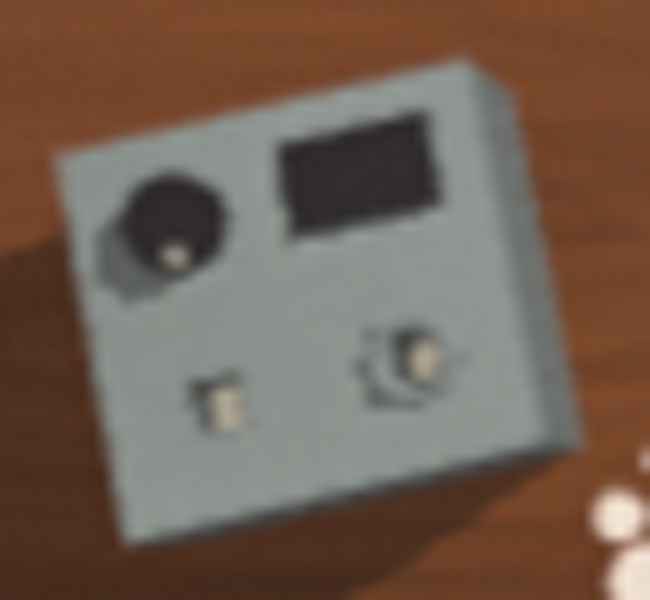

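View pics/c4.png

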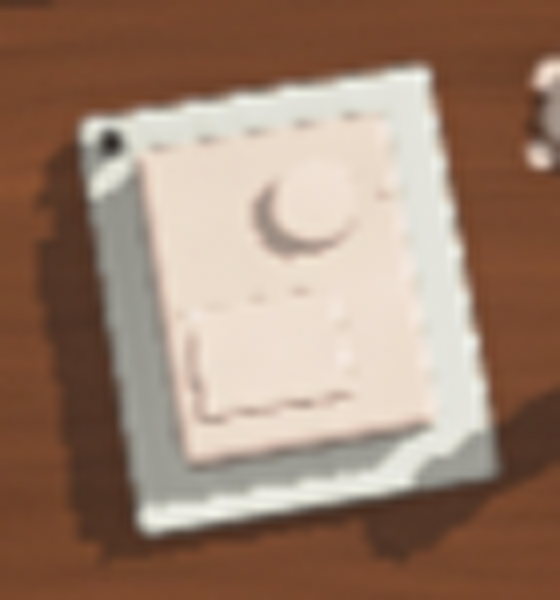

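```bash
python3 - <<'E'
from h import *
def px(u,v,s,u0,v0): return (u+.5)/s-.5+u0,(v+.5)/s-.5+v0
C=lambda u,v:px(u,v,6,290,150); D=lambda u,v:px(u,v,10,140,205); E=lambda u,v:px(u,v,8,215,170); F=lambda u,v:px(u,v,7,255,190)
def fit(name,pts,h,L,W):
    P=np.array([wz("top",*p,h)[:2] for p in pts]); print(name,P.round(1).tolist(),"sides",np.linalg.norm(P-np.roll(P,-1,0),axis=1).round(1),"c",P.mean(0).round(1))
    return P
fit("stand",[C(177,228),C(295,206),C(357,530),C(225,550)],70,0,0)
print("wand top",wz("top",*C(265,244),134), "side",wz("side",*F(384,201),134))
print("depth h",w("a","top",*C(265,244)),w("a","side",*F(384,201)))
fit("ctrl",[D(58,158),D(468,60),D(548,450),D(125,545)],90,0,0)
print("collar",wz("top",*D(405,366),96)); print("square",wz("top",*D(217,403),90)); print("dial",wz("top",*D(175,222),106))
print("boss",wz("top",*E(314,206),66), w("a","top",*E(314,206)))
fit("cast",[E(143,155),E(385,115),E(432,425),E(190,465)],56,0,0)
for n,p in(("boss",[314,206]),):pass
crop("a","side",150,160,210,210,12,"d1"); crop("a","side",205,185,280,235,10,"d2")
print("others tops",w("a","top",*C(328,90)),w("a","top",*C(127,318)))
E
```

```text
stand [[630.7, -266.0], [642.2, -339.4], [443.3, -361.8], [433.7, -282.2]] sides [ 74.3 200.2  80.2 197.6] c [ 537.5 -312.3]
wand top [ 607.28866068 -304.85293739  134.        ] side [ 605.05044605 -305.35013052  134.        ]
depth h [ 606.47144673 -303.84757455  138.47055162] [ 602.91193164 -307.15976298  135.89561558]
ctrl [[526.3, 367.8], [557.3, 220.5], [417.6, 191.4], [389.0, 340.4]] sides [150.5 142.7 151.8 140. ] c [472.5 280.1]
collar [448.22764703 241.0071572   96.        ]
square [437.48941418 308.91843086  90.        ]
dial [500.5586291  320.77352217 106.        ]
boss [609.79377473 -24.17274435  66.        ] [609.67241828 -24.17498573  66.69287364]
cast [[638.2, 55.1], [653.8, -58.6], [508.0, -75.3], [492.9, 36.1]] sides [114.8 146.8 112.4 146.5] c [573.2 -10.7]
others tops [ 690.99406121 -340.75843824  164.12321118] [ 561.4285322  -216.94263052  165.31549766]
```

View pics/d1.png

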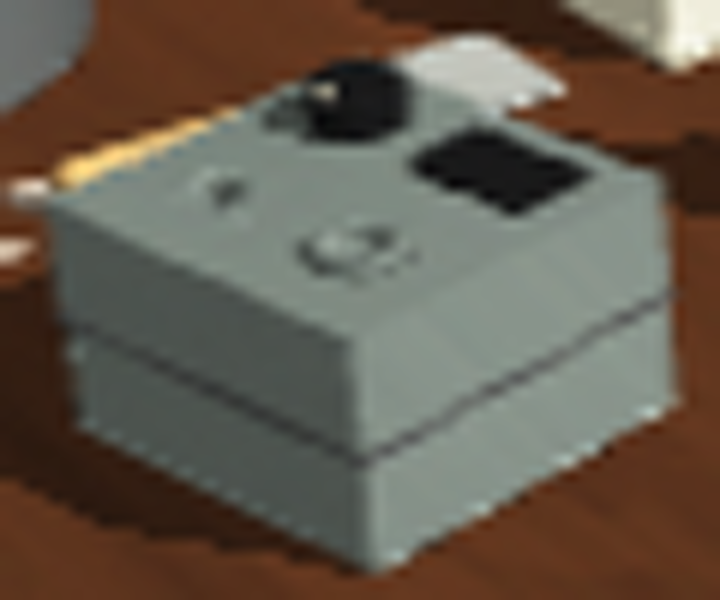

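View pics/d2.png

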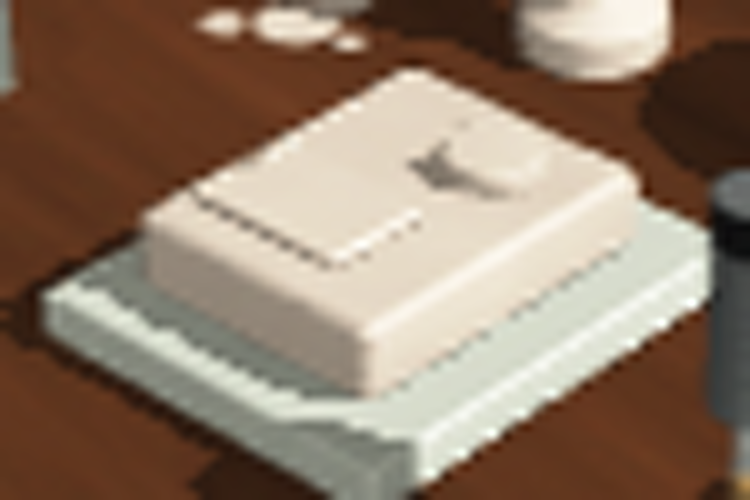

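Candidates for the wand, in side-picture pixels:
- Stand wand at (309,226), top at about 136 mm.
- Big wands at (281,209) and (335,214), tops at about 165 mm.
- Loop tool at (296,233) and paddle tool at (281,243).

I choose the stand wand. It is plain and round, the smallest, and its top is 64 mm above the stand, as described. The controller measures 150 x 141 mm, as it should. I ignore the second grey box far off at top pixel (152,130).

```bash
cat >> h.py <<'E'
from scipy.spatial.transform import Rotation as R
def plan(target,yang=None):
    s=read_state(); q=R.from_quat(s["orientation"]); p=s["position"]
    M=q.as_matrix(); ya=np.arctan2(M[1,1],M[0,1]) if yang is None else yang
    y=np.array([np.cos(ya),np.sin(ya),0]); z=np.array([0,0,-1.]); G=np.c_[np.cross(y,z),y,z]
    print("shift cm",(M.T@(np.array(target)-p)/10).round(3),"turn",R.from_matrix(M.T@G).as_rotvec().round(4),"pos",p.round(1),"yang",np.arctan2(M[1,1],M[0,1]).round(4),"F",s["contact_force"].round(2),"w",round(s["gripper_width"],1),"t",s["clock"], "j",s["joint_positions"].round(2))
E
python3 - <<'E'
from h import *
px=lambda u,v,s,u0,v0:((u+.5)/s-.5+u0,(v+.5)/s-.5+v0)
print("collar side",wz("side",*px(352,248,12,150,160),96),"square",wz("side",*px(218,188,12,150,160),90))
print("ctrl corner near",wz("side",*px(355,342,12,150,160),90), "left",wz("side",*px(50,205,12,150,160),90),"right",wz("side",*px(665,178,12,150,160),90))
print("boss side",wz("side",*px(498,155,10,205,185),66))
plan([606.5,-305,235],-1.47)
E
```

```text
collar side [447.81099818 239.43480281  96.        ] square [439.74659095 314.60108027  90.        ]
ctrl corner near [421.96178664 194.70673801  90.        ] left [390.65159281 339.67231445  90.        ] right [559.44590725 224.64405213  90.        ]
boss side [611.62038629 -25.55178673  66.        ]
shift cm [-67.636 -65.851  -0.35 ] turn [-8.000e-04  2.100e-03  2.662e+00] pos [221.6 556.9 230.5] yang 1.192 F [-0.3   0.42 -1.3 ] w 85.1 t 0.1 j [ 1.08  0.36  1.51 -0.    1.27 -0.12]
```

Call:
carry_out([
  {"tx": -3.76, "ty": -3.66, "az": 0.148},
  {"tx": -7.52, "ty": -7.32, "az": 0.296},
  {"tx": -11.28, "ty": -10.98, "az": 0.444},
  {"tx": -15.04, "ty": -14.64, "az": 0.592},
  {"tx": -18.8, "ty": -18.3, "az": 0.74},
  {"tx": -22.56, "ty": -21.96, "az": 0.888},
  {"tx": -26.32, "ty": -25.62, "az": 1.036},
  {"tx": -30.0, "ty": -29.3, "az": 1.184},
])

```text
validation failed for argument at $.mo...
```

```bash
python3 -c "
from h import *
plan([606.5,-305,235],-1.47)"
```

```text
shift cm [-67.636 -65.851  -0.35 ] turn [-8.000e-04  2.100e-03  2.662e+00] pos [221.6 556.9 230.5] yang 1.192 F [-0.3   0.42 -1.3 ] w 85.1 t 0.1 j [ 1.08  0.36  1.51 -0.    1.27 -0.12]
```

Call:
carry_out([
  {"gripper": 8.5, "tx": -3.76, "ty": -3.66, "tz": 0, "ax": 0, "ay": 0, "az": 0.148},
  {"gripper": 8.5, "tx": -7.52, "ty": -7.32, "tz": 0, "ax": 0, "ay": 0, "az": 0.296},
  {"gripper": 8.5, "tx": -11.28, "ty": -10.98, "tz": 0, "ax": 0, "ay": 0, "az": 0.444},
  {"gripper": 8.5, "tx": -15.04, "ty": -14.64, "tz": 0, "ax": 0, "ay": 0, "az": 0.592},
  {"gripper": 8.5, "tx": -18.8, "ty": -18.3, "tz": 0, "ax": 0, "ay": 0, "az": 0.74},
  {"gripper": 8.5, "tx": -22.56, "ty": -21.96, "tz": 0, "ax": 0, "ay": 0, "az": 0.888},
  {"gripper": 8.5, "tx": -26.32, "ty": -25.62, "tz": 0, "ax": 0, "ay": 0, "az": 1.036},
  {"gripper": 8.5, "tx": -30.0, "ty": -29.3, "tz": 0, "ax": 0, "ay": 0, "az": 1.184},
])

```text
clock: 1.1
position: [392.5, 172.6, 231.2]
orientation: [0.706, 0.708, -0.0, 0.0]
contact_force: [0.5, 0.6, -0.2]
gripper_width: 84.7
```

```bash
python3 -c "
from h import *
plan([606.5,-305,235],-1.47)"
```

```text
shift cm [-47.834  21.239  -0.374] turn [1.0000e-04 1.0000e-04 1.4733e+00] pos [392.5 172.6 231.2] yang 0.0033 F [ 0.5   0.62 -0.23] w 84.7 t 1.1 j [ 0.25  0.11  1.86 -0.    1.18  0.25]
```

Call:
carry_out([
  {"gripper": 8.5, "tx": -5.3, "ty": 2.36, "tz": 0, "ax": 0, "ay": 0, "az": 0.164},
  {"gripper": 8.5, "tx": -10.6, "ty": 4.7, "tz": 0, "ax": 0, "ay": 0, "az": 0.328},
  {"gripper": 8.5, "tx": -15.9, "ty": 7.1, "tz": 0, "ax": 0, "ay": 0, "az": 0.492},
  {"gripper": 8.5, "tx": -21.2, "ty": 9.4, "tz": 0, "ax": 0, "ay": 0, "az": 0.656},
  {"gripper": 8.5, "tx": -26.5, "ty": 11.8, "tz": 0, "ax": 0, "ay": 0, "az": 0.82},
  {"gripper": 8.5, "tx": -31.9, "ty": 14.1, "tz": 0, "ax": 0, "ay": 0, "az": 0.984},
  {"gripper": 8.5, "tx": -37.2, "ty": 16.5, "tz": 0, "ax": 0, "ay": 0, "az": 1.148},
  {"gripper": 8.5, "tx": -42.5, "ty": 18.9, "tz": 0, "ax": 0, "ay": 0, "az": 1.312},
])

```text
clock: 2.1
position: [585.0, -250.9, 230.9]
orientation: [0.991, 0.13, -0.0, -0.0]
contact_force: [-0.3, -0.1, -0.8]
gripper_width: 85.1
```

```bash
python3 -c "
from h import *
plan([606.5,-305,200],-1.47)"
```

```text
shift cm [0.688 5.78  3.082] turn [-0.0006  0.0005  0.1603] pos [ 585.  -250.9  230.9] yang -1.3097 F [-0.26 -0.07 -0.8 ] w 85.1 t 2.1 j [-0.51  0.41  1.43  0.    1.3   0.8 ]
```

Call:
carry_out([
  {"gripper": 8.5, "tx": 0.2, "ty": 1.9, "tz": 0, "ax": 0, "ay": 0, "az": 0.05},
  {"gripper": 8.5, "tx": 0.45, "ty": 3.8, "tz": 0, "ax": 0, "ay": 0, "az": 0.11},
  {"gripper": 8.5, "tx": 0.69, "ty": 5.78, "tz": 0.5, "ax": 0, "ay": 0, "az": 0.16},
  {"gripper": 8.5, "tx": 0.69, "ty": 5.78, "tz": 2, "ax": 0, "ay": 0, "az": 0.16},
  {"gripper": 7.0, "tx": 0.69, "ty": 5.78, "tz": 4, "ax": 0, "ay": 0, "az": 0.16},
  {"gripper": 6.5, "tx": 0.69, "ty": 5.78, "tz": 6, "ax": 0, "ay": 0, "az": 0.16},
  {"gripper": 6.5, "tx": 0.69, "ty": 5.78, "tz": 7, "ax": 0, "ay": 0, "az": 0.16},
  {"gripper": 6.5, "tx": 0.69, "ty": 5.78, "tz": 7, "ax": 0, "ay": 0, "az": 0.16},
])

```text
clock: 3.1
position: [605.7, -302.0, 160.1]
orientation: [0.999, 0.054, -0.001, -0.001]
contact_force: [-0.2, -0.7, 0.9]
gripper_width: 65.0
```

```bash
python3 -c "
from h import *
plan([606.5,-305,94],-1.47)
grab('b'); crop('b','side',255,170,365,270,7,'b1'); crop('b','top',290,150,365,230,7,'b2')"
```

```text
shift cm [0.06  0.316 6.612] turn [-0.0016  0.002   0.0069] pos [ 605.7 -302.   160.1] yang -1.4631 F [-0.18 -0.65  0.91] w 65.0 t 3.1 j [-0.56  0.53  1.41  0.    1.21  0.9 ]
```

View pics/b1.png

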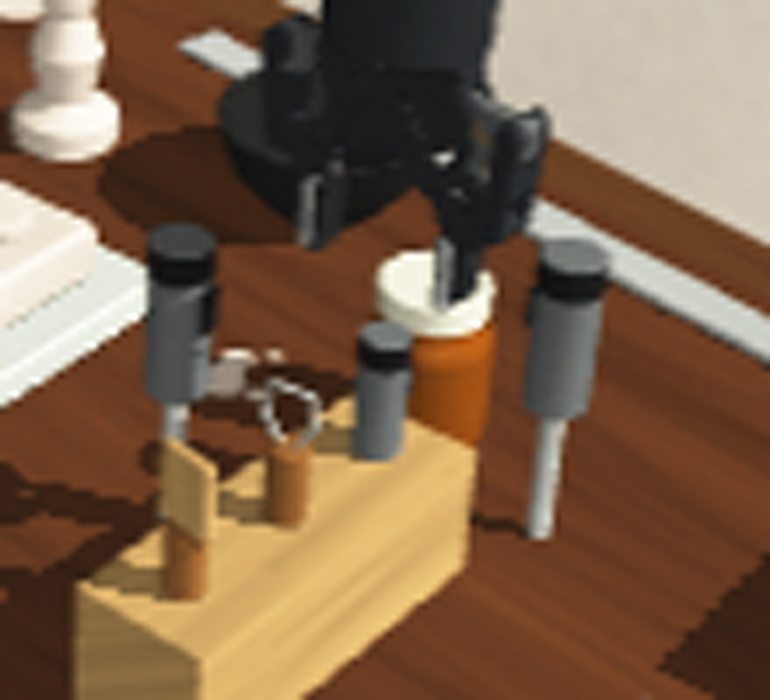

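View pics/b2.png

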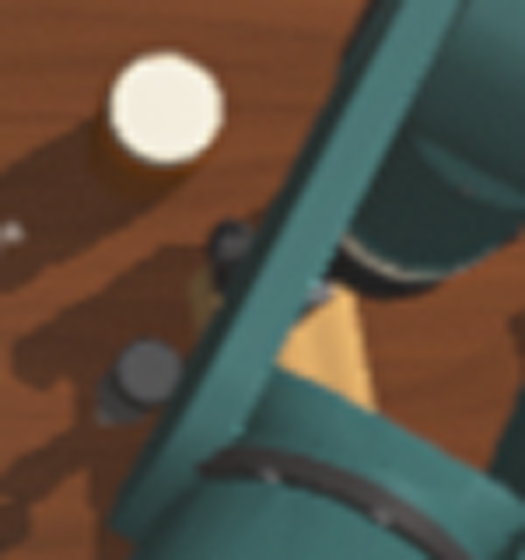

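The side picture shows the fingertips at crop (315,240) and (455,300), midway over the wand top at (384,335). The jar and both large wands are clear of them. I'm descending and then gripping.

Call:
carry_out([
  {"gripper": 6.5, "tx": 0.06, "ty": 0.32, "tz": 1, "ax": 0, "ay": 0, "az": 0.007},
  {"gripper": 6.5, "tx": 0.06, "ty": 0.32, "tz": 2.5, "ax": 0, "ay": 0, "az": 0.007},
  {"gripper": 6.5, "tx": 0.06, "ty": 0.32, "tz": 4.5, "ax": 0, "ay": 0, "az": 0.007},
  {"gripper": 6.5, "tx": 0.06, "ty": 0.32, "tz": 6, "ax": 0, "ay": 0, "az": 0.007},
  {"gripper": 6.5, "tx": 0.06, "ty": 0.32, "tz": 6.6, "ax": 0, "ay": 0, "az": 0.007},
  {"gripper": 6.5, "tx": 0.06, "ty": 0.32, "tz": 6.6, "ax": 0, "ay": 0, "az": 0.007},
  {"gripper": 4, "tx": 0.06, "ty": 0.32, "tz": 6.6, "ax": 0, "ay": 0, "az": 0.007},
  {"gripper": 3, "tx": 0.06, "ty": 0.32, "tz": 6.6, "ax": 0, "ay": 0, "az": 0.007},
], force=60)

```text
clock: 4.2
position: [608.0, -306.6, 96.1]
orientation: [0.999, 0.05, 0.001, 0.0]
contact_force: [-0.2, -0.4, -0.8]
gripper_width: 30.5
```

```bash
python3 -c "
from h import *
plan([606.5,-305,94],-1.47)
grab('e'); crop('e','side',255,170,365,270,7,'e1')"
```

```text
shift cm [-0.131 -0.171  0.214] turn [ 0.001  -0.001  -0.0009] pos [ 608.  -306.6   96.1] yang -1.4709 F [-0.16 -0.45 -0.84] w 30.5 t 4.2 j [-0.57  0.6   1.45 -0.    1.08  0.9 ]
```

View pics/e1.png

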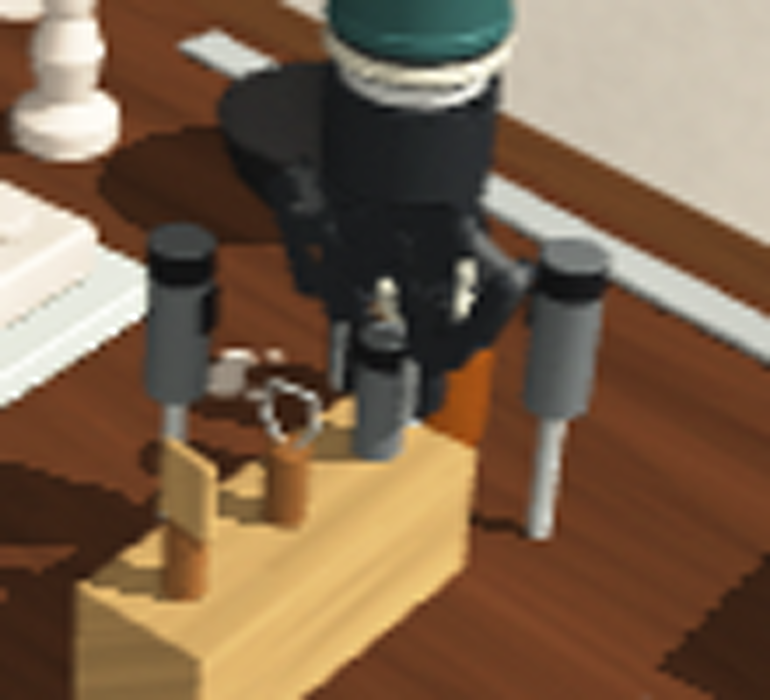

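```bash
python3 -c "
from h import *
for P in ([608,-306.6,115],[608,-306.6,134],[606,-305,134],[606,-325,100],[606,-287,100],[606.5,-305,70]):
    q=proj('side',P); print(P,q.round(1),((q-[255,170])*7).round())
D=np.load('e_side.npy')
print(D[214:236:2,300:318:1].round())
"
```

```text
[608, -306.6, 115] [309.9 223. ] [384. 371.]
[608, -306.6, 134] [310.4 218.1] [388. 337.]
[606, -305, 134] [309.6 218.1] [382. 337.]
[606, -325, 100] [313.4 229.7] [409. 418.]
[606, -287, 100] [304.7 224.4] [348. 381.]
[606.5, -305, 70] [308.2 234.3] [372. 450.]
[[1492. 1486. 1232. 1232. 1226. 1236. 1233. 1239. 1247. 1366. 1344. 1341.
  1199. 1196. 1188. 1191. 1198. 1197.]
 [1477. 1478. 1244. 1236. 1236. 1234. 1239. 1237. 1236. 1237. 1237. 1234.
  1236. 1204. 1198. 1196. 1198. 1216.]
 [1466. 1466. 1251. 1239. 1234. 1240. 1230. 1229. 1232. 1230. 1227.    0.
  1227. 1209. 1203. 1200. 1201. 1200.]
 [1448. 1454. 1253. 1246. 1239. 1244. 1233. 1226. 1225. 1222. 1224. 1225.
  1220. 1213. 1208. 1206. 1202. 1203.]
 [1440. 1444. 1253. 1246. 1248. 1250. 1241. 1230.    0. 1225. 1227. 1227.
  1230. 1218. 1213. 1210. 1205. 1216.]
 [1434. 1434. 1435. 1252. 1247. 1256. 1238. 1233. 1233. 1234. 1231. 1230.
  1222. 1223. 1214. 1219. 1213. 1219.]
 [1414. 1424. 1412. 1418. 1423. 1302. 1241. 1241. 1236. 1237. 1237. 1235.
  1227. 1220. 1221. 1218. 1223. 1222.]
 [1182. 1408. 1292. 1288. 1289. 1291. 1246. 1241. 1244. 1236. 1237. 1241.
  1226. 1222. 1227. 1224. 1221. 1229.]
 [   0. 1282. 1279. 1280. 1281. 1279. 1251. 1247. 1242. 1241. 1241. 1246.
  1234. 1226. 1235. 1363. 1357. 1352.]
 [1271. 1276. 1270. 1272. 1270. 1265. 1257. 1250. 1250. 1248. 1248. 1246.
  1253. 1267. 1268. 1273. 1269. 1273.]
 [1265. 1269. 1258. 1263. 1261. 1263. 1254. 1257. 1251. 1249. 1256. 1254.
  1260. 1266. 1263. 1265. 1260. 1264.]]
```

The depth picture confirms the grasp: the wand at about 1236 mm sits between the near finger (1220) and the far finger (1250). I'm closing and lifting.

Call:
carry_out([
  {"gripper": 1.5, "tx": 0, "ty": 0, "tz": 0, "ax": 0, "ay": 0, "az": 0},
  {"gripper": 1.5, "tx": 0, "ty": 0, "tz": 0, "ax": 0, "ay": 0, "az": 0},
  {"gripper": 1.5, "tx": 0, "ty": 0, "tz": 0, "ax": 0, "ay": 0, "az": 0},
  {"gripper": 1.5, "tx": 0, "ty": 0, "tz": 0, "ax": 0, "ay": 0, "az": 0},
  {"gripper": 1.5, "tx": 0, "ty": 0, "tz": -0.5, "ax": 0, "ay": 0, "az": 0},
  {"gripper": 1.5, "tx": 0, "ty": 0, "tz": -1.5, "ax": 0, "ay": 0, "az": 0},
  {"gripper": 1.5, "tx": 0, "ty": 0, "tz": -3, "ax": 0, "ay": 0, "az": 0},
  {"gripper": 1.5, "tx": 0, "ty": 0, "tz": -4.5, "ax": 0, "ay": 0, "az": 0},
], force=70)

```text
clock: 5.3
position: [607.7, -306.4, 141.7]
orientation: [0.999, 0.05, 0.0, 0.0]
contact_force: [0.5, -0.6, -1.3]
gripper_width: 22.4
```

Call:
carry_out([
  {"gripper": 1.5, "tx": 0, "ty": 0, "tz": -1.5, "ax": 0, "ay": 0, "az": 0},
  {"gripper": 1.5, "tx": 0, "ty": 0, "tz": -3, "ax": 0, "ay": 0, "az": 0},
  {"gripper": 1.5, "tx": 0, "ty": 0, "tz": -5, "ax": 0, "ay": 0, "az": 0},
  {"gripper": 1.5, "tx": 0, "ty": 0, "tz": -7, "ax": 0, "ay": 0, "az": 0},
  {"gripper": 1.5, "tx": 0, "ty": 0, "tz": -9, "ax": 0, "ay": 0, "az": 0},
  {"gripper": 1.5, "tx": 0, "ty": 0, "tz": -11, "ax": 0, "ay": 0, "az": 0},
  {"gripper": 1.5, "tx": 0, "ty": 0, "tz": -12, "ax": 0, "ay": 0, "az": 0},
  {"gripper": 1.5, "tx": 0, "ty": 0, "tz": -12, "ax": 0, "ay": 0, "az": 0},
])

```text
clock: 6.3
position: [607.9, -306.5, 261.3]
orientation: [0.999, 0.05, 0.001, 0.001]
contact_force: [-0.2, 0.2, -0.3]
gripper_width: 22.2
```

```bash
python3 -c "
from h import *
plan([611,-25,270])
grab('f'); crop('f','side',245,120,375,220,6,'f1')"
```

```text
shift cm [  3.12  -27.975  -0.895] turn [ 0.0012 -0.0013  0.    ] pos [ 607.9 -306.5  261.3] yang -1.471 F [-0.22  0.17 -0.26] w 22.2 t 6.3 j [-0.57  0.45  1.28 -0.    1.4   0.9 ]
```

View pics/f1.png

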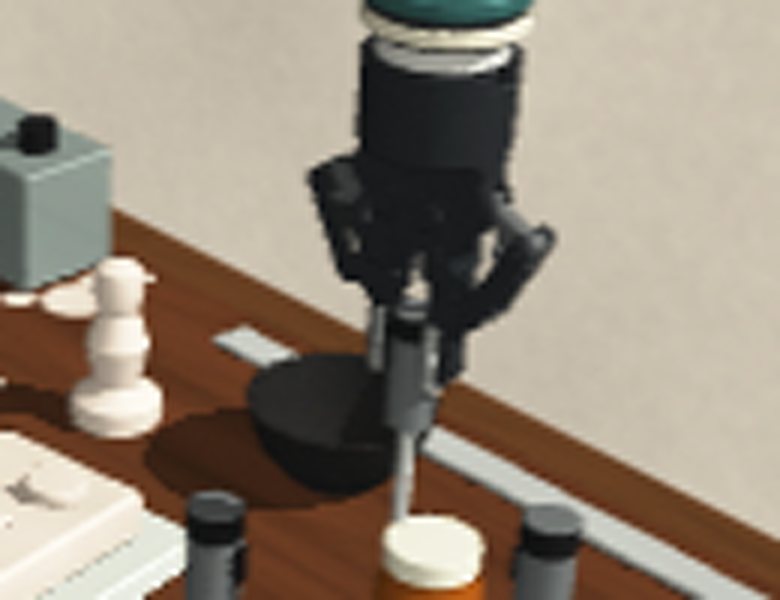

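```bash
python3 -c "
from h import *
for P in ([607.9,-306.5,175.2],[607.9,-306.5,235.2],[607.9,-306.5,299]):
    q=proj('side',P); print(P,q.round(1),((q-[245,120])*6).round())
crop('f','side',290,160,330,215,11,'f2')
"
```

```text
[607.9, -306.5, 175.2] [311.3 207.2] [398. 523.]
[607.9, -306.5, 235.2] [312.8 190.6] [407. 424.]
[607.9, -306.5, 299] [314.5 172. ] [417. 312.]
```

View pics/f2.png

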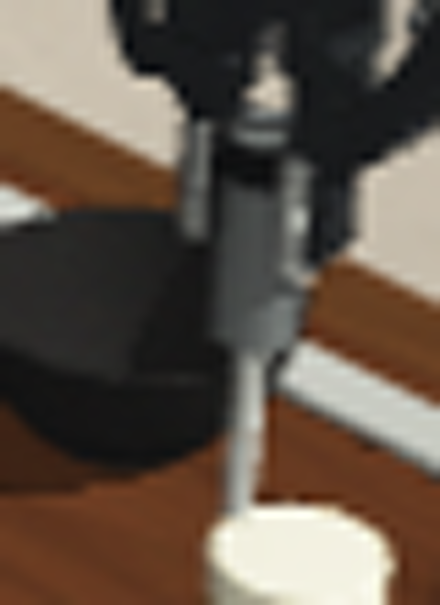

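The wand is held near vertical: its handle bottom is at side pixel (312.5,191), against a predicted (312.8,190.6). Next is the boss.

Call:
carry_out([
  {"gripper": 1.5, "tx": 0.3, "ty": -2.5, "tz": 0, "ax": 0, "ay": 0, "az": 0},
  {"gripper": 1.5, "tx": 0.8, "ty": -7, "tz": 0, "ax": 0, "ay": 0, "az": 0},
  {"gripper": 1.5, "tx": 1.4, "ty": -12, "tz": 0, "ax": 0, "ay": 0, "az": 0},
  {"gripper": 1.5, "tx": 1.9, "ty": -17, "tz": 0, "ax": 0, "ay": 0, "az": 0},
  {"gripper": 1.5, "tx": 2.5, "ty": -22, "tz": 0, "ax": 0, "ay": 0, "az": 0},
  {"gripper": 1.5, "tx": 2.9, "ty": -26, "tz": 0, "ax": 0, "ay": 0, "az": 0},
  {"gripper": 1.5, "tx": 3.12, "ty": -28, "tz": 0, "ax": 0, "ay": 0, "az": 0},
  {"gripper": 1.5, "tx": 3.12, "ty": -28, "tz": 1, "ax": 0, "ay": 0, "az": 0},
])

```text
clock: 7.4
position: [610.8, -23.2, 250.4]
orientation: [0.999, 0.051, 0.001, 0.0]
contact_force: [0.4, 0.2, -0.9]
gripper_width: 22.8
```

```bash
python3 -c "
from h import *
plan([610.7,-25,192])"
```

```text
shift cm [-0.038  0.179  5.841] turn [ 0.0005 -0.001   0.    ] pos [610.8 -23.2 250.4] yang -1.4686 F [ 0.36  0.18 -0.95] w 22.8 t 7.4 j [-0.15  0.36  1.46 -0.    1.32  1.32]
```

Call:
carry_out([
  {"gripper": 1.5, "tx": 0, "ty": 0.1, "tz": 1, "ax": 0, "ay": 0, "az": 0},
  {"gripper": 1.5, "tx": 0, "ty": 0.1, "tz": 2.5, "ax": 0, "ay": 0, "az": 0},
  {"gripper": 1.5, "tx": 0, "ty": 0.1, "tz": 4, "ax": 0, "ay": 0, "az": 0},
  {"gripper": 1.5, "tx": 0, "ty": 0.1, "tz": 5.2, "ax": 0, "ay": 0, "az": 0},
  {"gripper": 1.5, "tx": 0, "ty": 0.1, "tz": 5.8, "ax": 0, "ay": 0, "az": 0},
  {"gripper": 1.5, "tx": 0, "ty": 0.1, "tz": 5.8, "ax": 0, "ay": 0, "az": 0},
  {"gripper": 1.5, "tx": 0, "ty": 0.1, "tz": 5.8, "ax": 0, "ay": 0, "az": 0},
  {"gripper": 1.5, "tx": 0, "ty": 0.1, "tz": 5.8, "ax": 0, "ay": 0, "az": 0},
])

```text
clock: 8.4
position: [611.2, -25.6, 192.9]
orientation: [0.999, 0.05, 0.001, 0.0]
contact_force: [0.7, 0.2, -0.7]
gripper_width: 22.7
```

```bash
python3 -c "
from h import *
plan([610.7,-25,192])
grab('g'); crop('g','side',205,130,285,230,6,'g1'); crop('g','top',215,170,285,245,7,'g2')
for P in ([610.7,-25,66],[610.7,-25,106],[610.7,-25,166]): print(((proj('side',P)-[205,130])*6).round(),((proj('top',P)-[215,170])*7).round())"
```

```text
shift cm [-0.04  -0.06   0.094] turn [ 0.0004 -0.0011  0.    ] pos [611.2 -25.6 192.9] yang -1.4709 F [ 0.7   0.2  -0.68] w 22.7 t 8.4 j [-0.15  0.41  1.53 -0.    1.2   1.32]
[294. 420.] [273. 175.]
[295. 365.] [273. 162.]
[295. 279.] [272. 140.]
```

View pics/g1.png

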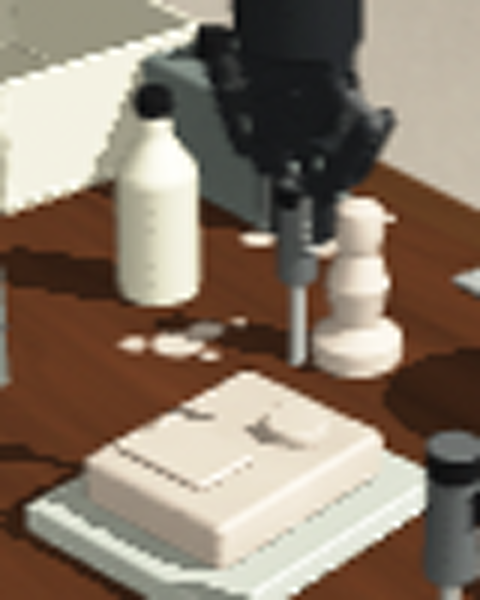

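View pics/g2.png

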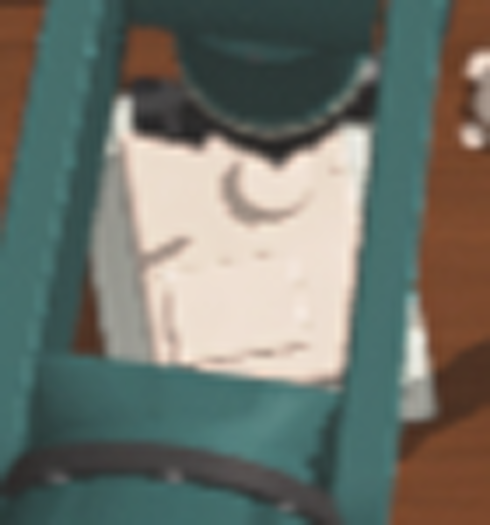

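The nose tip is at side crop (297,365), straight above the boss centre at (297,421), about 40 mm up, as predicted. I'll hold for 2 s.

Call:
carry_out([
  {"gripper": 1.5, "tx": 0, "ty": 0, "tz": 0, "ax": 0, "ay": 0, "az": 0},
  {"gripper": 1.5, "tx": 0, "ty": 0, "tz": 0, "ax": 0, "ay": 0, "az": 0},
  {"gripper": 1.5, "tx": 0, "ty": 0, "tz": 0, "ax": 0, "ay": 0, "az": 0},
  {"gripper": 1.5, "tx": 0, "ty": 0, "tz": 0, "ax": 0, "ay": 0, "az": 0},
  {"gripper": 1.5, "tx": 0, "ty": 0, "tz": 0, "ax": 0, "ay": 0, "az": 0},
  {"gripper": 1.5, "tx": 0, "ty": 0, "tz": 0, "ax": 0, "ay": 0, "az": 0},
  {"gripper": 1.5, "tx": 0, "ty": 0, "tz": 0, "ax": 0, "ay": 0, "az": 0},
  {"gripper": 1.5, "tx": 0, "ty": 0, "tz": 0, "ax": 0, "ay": 0, "az": 0},
])

```text
clock: 9.5
position: [610.7, -25.6, 192.3]
orientation: [0.999, 0.05, -0.0, 0.0]
contact_force: [0.3, 0.3, -1.0]
gripper_width: 22.7
```

Call:
carry_out([
  {"gripper": 1.5, "tx": 0, "ty": 0, "tz": 0, "ax": 0, "ay": 0, "az": 0},
  {"gripper": 1.5, "tx": 0, "ty": 0, "tz": 0, "ax": 0, "ay": 0, "az": 0},
  {"gripper": 1.5, "tx": 0, "ty": 0, "tz": 0, "ax": 0, "ay": 0, "az": 0},
  {"gripper": 1.5, "tx": 0, "ty": 0, "tz": 0, "ax": 0, "ay": 0, "az": 0},
  {"gripper": 1.5, "tx": 0, "ty": 0, "tz": 0, "ax": 0, "ay": 0, "az": 0},
  {"gripper": 1.5, "tx": 0, "ty": 0, "tz": 0, "ax": 0, "ay": 0, "az": 0},
  {"gripper": 1.5, "tx": 0, "ty": 0, "tz": 0, "ax": 0, "ay": 0, "az": 0},
  {"gripper": 1.5, "tx": 0, "ty": 0, "tz": 0, "ax": 0, "ay": 0, "az": 0},
])

```text
clock: 10.5
position: [610.7, -25.5, 192.3]
orientation: [0.999, 0.05, -0.0, 0.0]
contact_force: [0.4, 0.0, -0.6]
gripper_width: 22.5
```

```bash
python3 -c "
from h import *
plan([449,240,232])"
```

```text
shift cm [-13.446 -28.033  -3.972] turn [ 0.0001  0.0001 -0.    ] pos [610.7 -25.5 192.3] yang -1.471 F [ 0.41  0.04 -0.59] w 22.5 t 10.5 j [-0.15  0.41  1.53 -0.    1.2   1.32]
```

Call:
carry_out([
  {"gripper": 1.5, "tx": 0, "ty": 0, "tz": -2, "ax": 0, "ay": 0, "az": 0},
  {"gripper": 1.5, "tx": -1.3, "ty": -2.8, "tz": -4, "ax": 0, "ay": 0, "az": 0},
  {"gripper": 1.5, "tx": -3.5, "ty": -7.3, "tz": -4, "ax": 0, "ay": 0, "az": 0},
  {"gripper": 1.5, "tx": -5.8, "ty": -12.1, "tz": -4, "ax": 0, "ay": 0, "az": 0},
  {"gripper": 1.5, "tx": -8.2, "ty": -17.1, "tz": -4, "ax": 0, "ay": 0, "az": 0},
  {"gripper": 1.5, "tx": -10.6, "ty": -22.1, "tz": -4, "ax": 0, "ay": 0, "az": 0},
  {"gripper": 1.5, "tx": -12.6, "ty": -26.2, "tz": -4, "ax": 0, "ay": 0, "az": 0},
  {"gripper": 1.5, "tx": -13.45, "ty": -28.03, "tz": -4, "ax": 0, "ay": 0, "az": 0},
])

```text
clock: 11.5
position: [447.3, 241.8, 232.4]
orientation: [0.999, 0.051, -0.0, -0.0]
contact_force: [-0.3, -0.2, -0.4]
gripper_width: 22.5
```

Call:
carry_out([
  {"gripper": 1.5, "tx": 0, "ty": 0, "tz": 0.5, "ax": 0, "ay": 0, "az": 0},
  {"gripper": 1.5, "tx": 0, "ty": 0, "tz": 1, "ax": 0, "ay": 0, "az": 0},
  {"gripper": 1.5, "tx": 0, "ty": 0, "tz": 1.5, "ax": 0, "ay": 0, "az": 0},
  {"gripper": 1.5, "tx": 0, "ty": 0, "tz": 2, "ax": 0, "ay": 0, "az": 0},
  {"gripper": 1.5, "tx": 0, "ty": 0, "tz": 2.5, "ax": 0, "ay": 0, "az": 0},
  {"gripper": 1.5, "tx": 0, "ty": 0, "tz": 3, "ax": 0, "ay": 0, "az": 0},
  {"gripper": 1.5, "tx": 0, "ty": 0, "tz": 3, "ax": 0, "ay": 0, "az": 0},
  {"gripper": 1.5, "tx": 0, "ty": 0, "tz": 3, "ax": 0, "ay": 0, "az": 0},
])

```text
clock: 12.5
position: [449.0, 240.0, 202.3]
orientation: [0.999, 0.05, 0.0, 0.0]
contact_force: [-0.1, 0.3, -1.1]
gripper_width: 22.0
```

```bash
python3 -c "
from h import *
plan([449,240,192])
grab('i'); crop('i','side',140,110,220,210,6,'i1'); crop('i','top',140,190,215,265,8,'i2')
P=read_state()['position']
for z in (96,P[2]-86.1,P[2]-26): print(z,((proj('side',[P[0],P[1],z])-[140,110])*6).round(),((proj('top',[P[0],P[1],z])-[140,190])*8).round())"
```

```text
shift cm [-4.000e-03  1.000e-03  1.035e+00] turn [ 0.0001 -0.0001  0.    ] pos [449.  240.  202.3] yang -1.4709 F [-0.09  0.28 -1.08] w 22.0 t 12.5 j [ 0.36  0.26  1.74 -0.    1.14  1.83]
96 [235. 420.] [323. 407.]
116.4101347767733 [231. 393.] [313. 405.]
176.5101347767733 [222. 309.] [282. 398.]
```

View pics/i1.png

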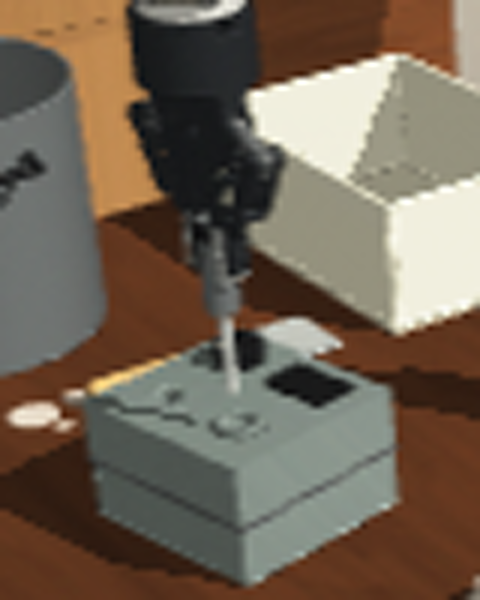

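View pics/i2.png

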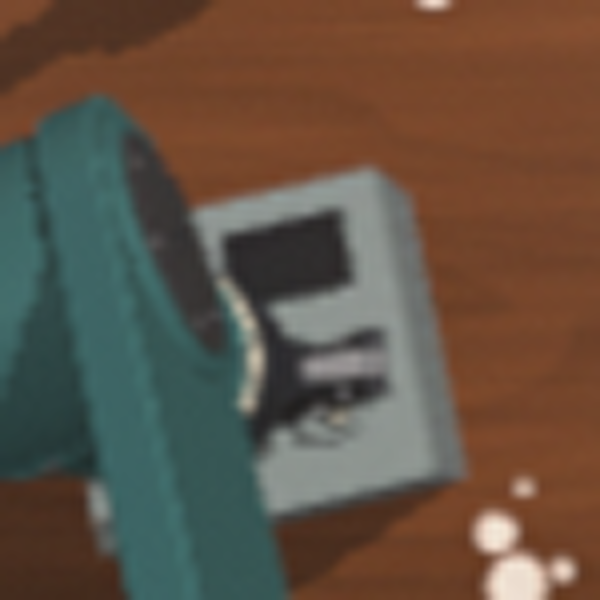

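Call:
carry_out([
  {"gripper": 1.5, "tx": 0, "ty": 0, "tz": 0.4, "ax": 0, "ay": 0, "az": 0},
  {"gripper": 1.5, "tx": 0, "ty": 0, "tz": 0.8, "ax": 0, "ay": 0, "az": 0},
  {"gripper": 1.5, "tx": 0, "ty": 0, "tz": 1.2, "ax": 0, "ay": 0, "az": 0},
  {"gripper": 1.5, "tx": 0, "ty": 0, "tz": 1.5, "ax": 0, "ay": 0, "az": 0},
  {"gripper": 1.5, "tx": 0, "ty": 0, "tz": 1.7, "ax": 0, "ay": 0, "az": 0},
  {"gripper": 1.5, "tx": 0, "ty": 0, "tz": 1.7, "ax": 0, "ay": 0, "az": 0},
  {"gripper": 1.5, "tx": 0, "ty": 0, "tz": 1.7, "ax": 0, "ay": 0, "az": 0},
  {"gripper": 1.5, "tx": 0, "ty": 0, "tz": 1.7, "ax": 0, "ay": 0, "az": 0},
])

```text
clock: 13.6
position: [449.1, 240.0, 185.4]
orientation: [0.999, 0.05, 0.0, 0.0]
contact_force: [1.3, 0.4, 0.1]
gripper_width: 22.4
```

```bash
python3 -c "
from h import *
plan([449,240,192])
grab('k'); crop('k','side',160,160,200,195,16,'k1'); crop('k','top',160,215,200,250,16,'k2')
P=read_state()['position']
for z in (96,P[2]-86.1,P[2]-26): print(z,((proj('side',[P[0],P[1],z])-[160,160])*16).round(),((proj('top',[P[0],P[1],z])-[160,215])*16).round())"
```

```text
shift cm [-0.007 -0.    -0.657] turn [ 0.     -0.0003  0.    ] pos [449.1 240.  185.4] yang -1.4709 F [1.26 0.42 0.06] w 22.4 t 13.6 j [ 0.36  0.28  1.76 -0.    1.1   1.83]
96 [305. 321.] [325. 414.]
99.32197069247073 [304. 309.] [322. 414.]
159.42197069247072 [280.  89.] [262. 400.]
```

View pics/k1.png

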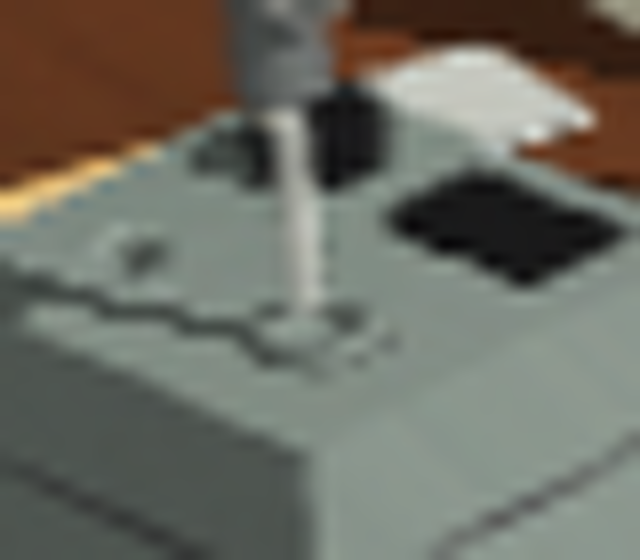

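View pics/k2.png

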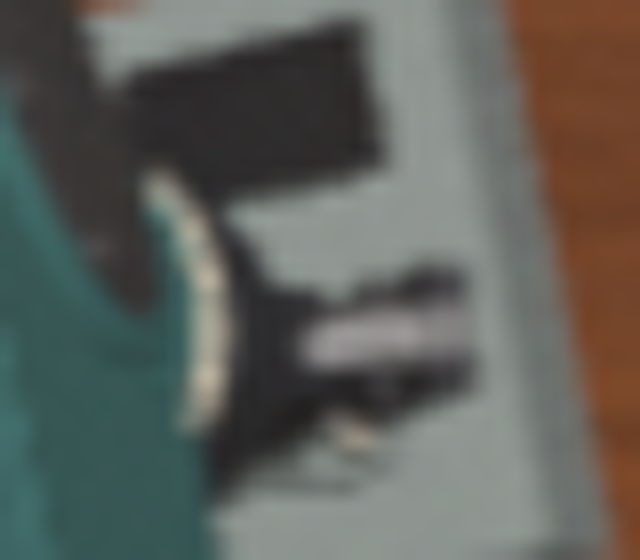

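Call:
carry_out([
  {"gripper": 1.5, "tx": -0.16, "ty": 0, "tz": 0, "ax": 0, "ay": 0, "az": 0},
  {"gripper": 1.5, "tx": -0.16, "ty": 0, "tz": 0.2, "ax": 0, "ay": 0, "az": 0},
  {"gripper": 1.5, "tx": -0.16, "ty": 0, "tz": 0.5, "ax": 0, "ay": 0, "az": 0},
  {"gripper": 1.5, "tx": -0.16, "ty": 0, "tz": 0.8, "ax": 0, "ay": 0, "az": 0},
  {"gripper": 1.5, "tx": -0.16, "ty": 0, "tz": 1.1, "ax": 0, "ay": 0, "az": 0},
  {"gripper": 1.5, "tx": -0.16, "ty": 0, "tz": 1.4, "ax": 0, "ay": 0, "az": 0},
  {"gripper": 1.5, "tx": -0.16, "ty": 0, "tz": 1.5, "ax": 0, "ay": 0, "az": 0},
  {"gripper": 1.5, "tx": -0.16, "ty": 0, "tz": 1.5, "ax": 0, "ay": 0, "az": 0},
])

```text
clock: 14.7
position: [447.4, 239.8, 170.2]
orientation: [0.999, 0.05, -0.0, 0.0]
contact_force: [-0.3, 0.3, -0.4]
gripper_width: 22.4
```

```bash
python3 -c "
from h import *
plan([447.5,240,150])
grab('l'); crop('l','side',160,160,200,195,16,'l1')"
```

```text
shift cm [ 0.017 -0.017  2.02 ] turn [ 0.0001  0.0002 -0.    ] pos [447.4 239.8 170.2] yang -1.4709 F [-0.29  0.34 -0.39] w 22.4 t 14.7 j [ 0.36  0.3   1.78 -0.    1.07  1.83]
```

View pics/l1.png

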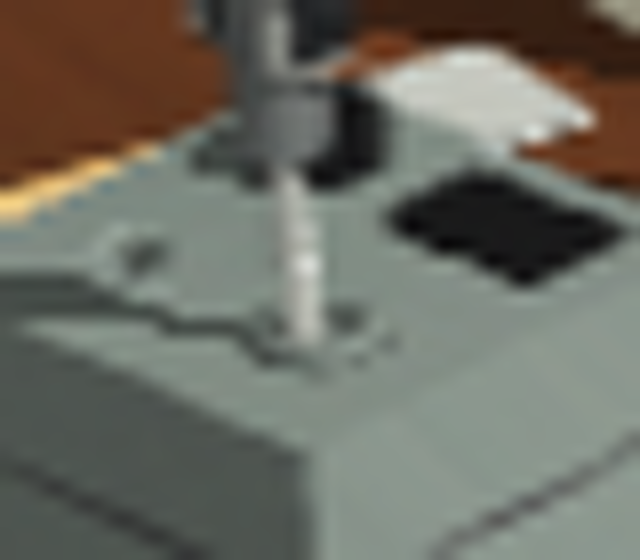

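The nose enters the collar at crop (308,340) and the near rim hides its end. Contact force is about 0. I'm going down to just above the button.

Call:
carry_out([
  {"gripper": 1.5, "tx": 0, "ty": 0, "tz": 0.3, "ax": 0, "ay": 0, "az": 0},
  {"gripper": 1.5, "tx": 0, "ty": 0, "tz": 0.6, "ax": 0, "ay": 0, "az": 0},
  {"gripper": 1.5, "tx": 0, "ty": 0, "tz": 0.9, "ax": 0, "ay": 0, "az": 0},
  {"gripper": 1.5, "tx": 0, "ty": 0, "tz": 1.2, "ax": 0, "ay": 0, "az": 0},
  {"gripper": 1.5, "tx": 0, "ty": 0, "tz": 1.5, "ax": 0, "ay": 0, "az": 0},
  {"gripper": 1.5, "tx": 0, "ty": 0, "tz": 1.8, "ax": 0, "ay": 0, "az": 0},
  {"gripper": 1.5, "tx": 0, "ty": 0, "tz": 2.1, "ax": 0, "ay": 0, "az": 0},
  {"gripper": 1.5, "tx": 0, "ty": 0, "tz": 2.1, "ax": 0, "ay": 0, "az": 0},
])

```text
clock: 15.8
position: [447.2, 239.7, 149.0]
orientation: [0.999, 0.05, -0.0, 0.0]
contact_force: [0.1, 0.7, -1.3]
gripper_width: 22.2
```

Call:
carry_out([
  {"gripper": 1.5, "tx": 0, "ty": 0, "tz": 0.1, "ax": 0, "ay": 0, "az": 0},
  {"gripper": 1.5, "tx": 0, "ty": 0, "tz": 0.2, "ax": 0, "ay": 0, "az": 0},
  {"gripper": 1.5, "tx": 0, "ty": 0, "tz": 0.3, "ax": 0, "ay": 0, "az": 0},
  {"gripper": 1.5, "tx": 0, "ty": 0, "tz": 0.4, "ax": 0, "ay": 0, "az": 0},
  {"gripper": 1.5, "tx": 0, "ty": 0, "tz": 0.5, "ax": 0, "ay": 0, "az": 0},
  {"gripper": 1.5, "tx": 0, "ty": 0, "tz": 0.5, "ax": 0, "ay": 0, "az": 0},
  {"gripper": 1.5, "tx": 0, "ty": 0, "tz": 0.5, "ax": 0, "ay": 0, "az": 0},
  {"gripper": 1.5, "tx": 0, "ty": 0, "tz": 0.5, "ax": 0, "ay": 0, "az": 0},
])

```text
clock: 16.8
position: [447.5, 239.8, 144.4]
orientation: [0.999, 0.05, 0.0, 0.0]
contact_force: [-0.8, -1.1, 0.3]
gripper_width: 22.6
```

Call:
carry_out([
  {"gripper": 1.5, "tx": 0, "ty": 0, "tz": 0.1, "ax": 0, "ay": 0, "az": 0},
  {"gripper": 1.5, "tx": 0, "ty": 0, "tz": 0.2, "ax": 0, "ay": 0, "az": 0},
  {"gripper": 1.5, "tx": 0, "ty": 0, "tz": 0.3, "ax": 0, "ay": 0, "az": 0},
  {"gripper": 1.5, "tx": 0, "ty": 0, "tz": 0.4, "ax": 0, "ay": 0, "az": 0},
  {"gripper": 1.5, "tx": 0, "ty": 0, "tz": 0.45, "ax": 0, "ay": 0, "az": 0},
  {"gripper": 1.5, "tx": 0, "ty": 0, "tz": 0.45, "ax": 0, "ay": 0, "az": 0},
  {"gripper": 1.5, "tx": 0, "ty": 0, "tz": 0.45, "ax": 0, "ay": 0, "az": 0},
  {"gripper": 1.5, "tx": 0, "ty": 0, "tz": 0.45, "ax": 0, "ay": 0, "az": 0},
])

```text
clock: 17.8
position: [447.4, 239.8, 139.8]
orientation: [0.999, 0.05, 0.0, 0.0]
contact_force: [0.6, -0.1, 3.5]
gripper_width: 22.4
```

```bash
python3 -c "
from h import *
import time
for i in range(4): plan([447.5,240,140]); get_image('side')"
```

```text
shift cm [ 0.009 -0.017 -0.018] turn [ 0.0001 -0.0001  0.    ] pos [447.4 239.8 139.8] yang -1.471 F [ 0.6  -0.06  3.47] w 22.4 t 17.8 j [ 0.36  0.34  1.81 -0.    0.99  1.83]
shift cm [ 0.005 -0.018 -0.016] turn [ 0.0001 -0.0001  0.    ] pos [447.5 239.8 139.8] yang -1.471 F [-0.35 -0.12  3.25] w 22.2 t 17.85 j [ 0.36  0.34  1.81 -0.    0.99  1.83]
shift cm [ 0.005 -0.017 -0.015] turn [ 0.     -0.0001  0.    ] pos [447.5 239.8 139.9] yang -1.471 F [-1.07 -0.09  4.36] w 22.6 t 17.9 j [ 0.36  0.34  1.81 -0.    0.99  1.83]
shift cm [ 0.007 -0.016 -0.019] turn [ 0.     -0.0001  0.    ] pos [447.4 239.8 139.8] yang -1.471 F [0.   0.12 3.18] w 22.5 t 17.95 j [ 0.36  0.34  1.81 -0.    0.99  1.83]
```

Call:
carry_out([
  {"gripper": 1.5, "tx": 0, "ty": 0, "tz": 0.03, "ax": 0, "ay": 0, "az": 0},
  {"gripper": 1.5, "tx": 0, "ty": 0, "tz": 0.06, "ax": 0, "ay": 0, "az": 0},
  {"gripper": 1.5, "tx": 0, "ty": 0, "tz": 0.09, "ax": 0, "ay": 0, "az": 0},
  {"gripper": 1.5, "tx": 0, "ty": 0, "tz": 0.12, "ax": 0, "ay": 0, "az": 0},
  {"gripper": 1.5, "tx": 0, "ty": 0, "tz": 0.15, "ax": 0, "ay": 0, "az": 0},
  {"gripper": 1.5, "tx": 0, "ty": 0, "tz": 0.15, "ax": 0, "ay": 0, "az": 0},
  {"gripper": 1.5, "tx": 0, "ty": 0, "tz": 0.15, "ax": 0, "ay": 0, "az": 0},
  {"gripper": 1.5, "tx": 0, "ty": 0, "tz": 0.15, "ax": 0, "ay": 0, "az": 0},
])

```text
clock: 19.0
position: [447.9, 239.9, 139.4]
orientation: [0.999, 0.05, 0.001, -0.0]
contact_force: [-2.1, -2.0, 13.6]
gripper_width: 22.5
```

```bash
python3 -c "
from h import *
for i in range(4): plan([447.5,240,140]); get_image('side')
grab('m'); crop('m','side',150,135,205,195,10,'m1')"
```

```text
shift cm [-0.037 -0.013 -0.062] turn [-0.0001 -0.0012 -0.    ] pos [447.9 239.9 139.4] yang -1.471 F [-2.14 -2.03 13.58] w 22.5 t 19.0 j [ 0.36  0.34  1.81 -0.    0.99  1.83]
shift cm [-0.038 -0.01  -0.062] turn [-0.0001 -0.0012 -0.    ] pos [447.9 239.9 139.4] yang -1.4708 F [-1.26 -0.71 13.81] w 22.3 t 19.05 j [ 0.36  0.34  1.81 -0.    0.99  1.83]
shift cm [-0.036 -0.01  -0.062] turn [-0.0001 -0.0012 -0.    ] pos [447.9 239.9 139.4] yang -1.4709 F [-2.89 -0.82 13.36] w 22.3 t 19.1 j [ 0.36  0.34  1.81 -0.    0.99  1.83]
shift cm [-0.037 -0.011 -0.062] turn [-0.0001 -0.0012 -0.    ] pos [447.9 239.9 139.4] yang -1.4709 F [-2.28 -1.58 14.6 ] w 22.4 t 19.15 j [ 0.36  0.34  1.81 -0.    0.99  1.83]
```

View pics/m1.png

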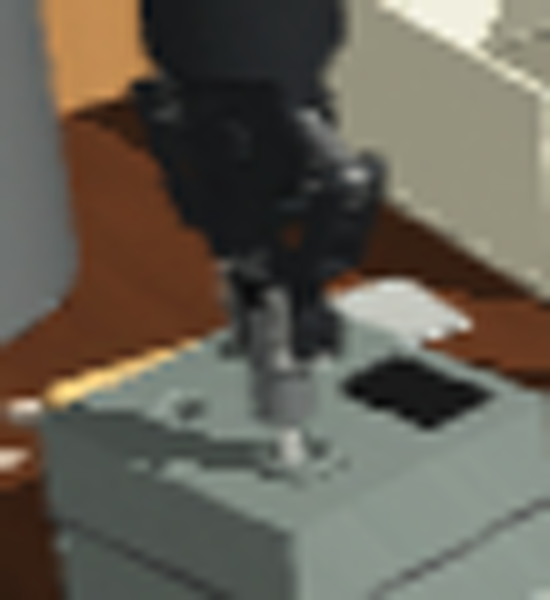

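The force rose from 3.5 to about 13.6 N over the last 0.4 mm, which is the stop. The tip is at about 53–54 mm, where 54 is expected at full travel. The picture shows the nose in the collar at crop (290,445), so I'm handing in.

```bash
python3 -c "
from h import *
print(finish_job()); s=read_state(); print(s['clock'],s['contact_force'],s['position'],s['gripper_width'])"
```

```text
the job is handed in; nothing more can be done
None
the job is handed in; nothing more can be done
```

I took the smallest wand from the stand and held it still for just over 2 s, pointing straight down at the boss with its nose about 40 mm above. I then put the nose through the collared round hole, pressed the reset button to its stop, and handed in at about 19.3 s while still gripping and pressing. The hand-in reports no verdict.

**Last checks:**
- **Button:** the upward force rose from 3.5 to about 13.6 N over the last 0.4 mm, which is the hard stop. It held at about 13.4–14.6 N.
- **Depth:** the wand tip worked out at about 53.3 mm above the table, against 54 mm expected at full travel.
- **Grip:** the finger opening read about 22.4 mm, a little under the 24 mm handle. I put this down to gauge offset or squeeze, and the wand stayed held throughout.
- **Other things:** no contact with the mode button or the loose items showed in the pictures or forces. I did not re-measure the loose items at the end.

**Disagreement:** my estimates of the round hole's centre differed by 2–5 mm between cameras and methods. I used a point between them, and the nose went in without any clear contact force.

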